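# Tuck a slotted flashing strip under the lapped shingle of a test board

## Robot

A 7-joint arm with a two-finger parallel gripper is mounted at the origin on a cart in front of the work surface, level with it; the furniture and walls round the work are solid. World frame = base frame: x ahead of the robot, y to its left, z up, the work surface at z = 0. Lengths are in m, angles in rad, forces in N, time in s.
With the tool pointing down it reaches from about 0.4 to 0.85 m from the base axis. Payload 4.5 kg.
Tool frame: the origin (TCP) lies midway between the tips of the shut fingers; the grasp point (between the pads) lies 19 mm behind it; z points along the fingers, y is the line along which they close (so a half turn about z gives the same grasp; the last joint's range is limited). The gripper opens to 88 mm and grips with 3 to 60 N. Pads are 18 mm wide; open, the fingers measure 123 mm over their backs; the gripper's body (75 mm by 187 mm) begins 45 mm behind the grasp point.
Start: joints at [-1.304, 0.689, -0.195, 1.565, 0.157, 0.902, -0.215], TCP at [0.144, 0.608, 0.239] pointing down, gripper open.
Joint ranges: [-3.01, 3.01], [-0.46, 2.08], [-1.47, 1.51], [0.13, 2.56], [-1, 4.14], [0.04, 2.09], [-2.66, 2.66]. Speed limits (rad/s): [2.57, 2.57, 3.14, 3.14, 3.14, 3.14, 3.14].

## Interface

Orientations are given as a unit quaternion [w, x, y, z].
In Python, from bench import r gives the robot as it stands.
- The arm moves only by the shell command python3 steer.py FILE [OPENING] [FORCE], which reads ROWS from the file FILE. ROWS is a JSON list of rows, 1 to 20 of them, each an object with the fields d (a list: dx, dy, dz in normalised numbers (1 is 0.6 m)), twist (a turn about the tool's z in shares of 2 rad (1.0 is 2 rad)); a field left out counts as zero; each row is the pose to reach, as a shift and turn from the pose commanded when the command began, along the tool's axes at that moment; what a row does not reach only later rows make up. A row lasts 1/12 s, in which the tool goes at most 0.0417 m and 0.125 rad, less where a joint would pass 70% of its speed; a pose out of reach is approached as far as the arm can. OPENING is the finger opening in m, set as the command begins (- or left out keeps the last). The fingers move at their own pace and stop on an object; FORCE is the grip in N (left out, the last holds). Time passes only in rows, so rows that do not move let the fingers close. It prints the time, the measured TCP pose, the force, the opening and the grip force at its end. Shift and turn numbers lie between -1 and 1, and a call with a number outside is refused. Input that does not fit is refused with a message, and nothing moves.
- r.get_obs(): the state, without advancing time (a new reading comes with each control period).
- r.get_image(name): name is "side" or "top" or "wrist"; returns the picture (480x640x3 uint8, blue, green, red); there is no depth.
- r.calibration(name): a dict with "fx", "fy", "cx", "cy" (pixels), "k1" (the pictures are not rectified: a ray, as slopes to the right and down, at radius r is drawn at 1 + k1 r^2 times it, then the intrinsics apply), "position" and "orientation" of the camera in the world. Camera axes: x right, y down, z forward; pixel columns grow to the right and rows downward; lengths in m; the calibration is good to about 2 mm. A picture is of the moment at which its call begins: read the wrist's pose just before it. calibration takes no time and is no camera call; for the wrist camera it gives the pose at the moment of the call.
- r.finish_job(): hands the job in; it is judged then, once.
The state is a dict: "clock": time; "joints": joint angles; "joint_vel": joint speeds; "effort": joint torques, N m; "eef_pos": TCP position; "ee_rot": TCP orientation; "wrist_force": force on the tool from outside, world axes, zero at the start; "ft_torque": the same for the moment, N m; "opening": finger opening in m; "finger_force": force on a finger pad.
Only numpy, scipy, OpenCV 4.12 (cv2) and the standard library are available. Lean on these libraries where they do the work, as an engineer would, in place of code of your own. Each camera call takes 0.05 s, during which the arm holds its last target. There are 200 camera calls.

## Task

Lift the loose cap off the stud of the lap-joint test board, set it upright into the round recess of the cap holder and let go of it. Then take the slotted metal flashing strip by its upstand and, with the bare stud passing into its slot, slide its slotted edge under the hinged shingle, square and all the way in to the wooden stop, without lifting the shingle and without moving the glass vial or the beaker. Finish while still gripping the strip by the upstand and pressing it firmly flat on the board (about 10 N): do not let go.

Things in the scene. Friction and masses are not known exactly. Their poses are not given: they have to be found in the camera images.
- board: Plywood test board lying on the bench, fixed, 170 (x) x 150 (y) x 15 mm, top face 15 mm above the bench. Origin: centre of its underside. Its x axis points from its open front (towards the robot) to the hinged shingle at its back; z up. A wooden batten lies across the back of the board: its front face, at x = +48 mm, is the stop, 10 mm high.
- stud_foot (a point): Foot of the bare steel stud (10 mm diameter, 20 mm tall above the board's top face), on the board's top face, at x = -8 mm in the board's frame, 18 mm in front of the shingle's lip.
- stop_foot (a point): Foot of the stop, on the board's top face, mid width (board frame x = +48, y = 0, z = 15 mm); axes as the board's. The strip is home when its slotted edge is here.
- shingle_lip (a point): Middle of the shingle's free front edge, on its underside. The shingle is a flat grey plate, 56 mm from lip to hinge, 116 mm wide, 4 mm thick, about 0.1 kg; at rest level, 9 mm clear of the board's top face, its lip at board x = +10 mm, so it covers the 38 mm in front of the stop. It swings up freely about its back edge.
- shingle (a joint): Hinge of the shingle, rad: 0 at rest (level), grows as the lip is lifted (0.1 lifts the lip about 6 mm). Keep it near 0.
- cap: Loose round black plastic cap, 34 mm in diameter over the body (about 35 over its fine ribs), 38 mm tall, open underneath with an 18 mm bore 32 mm deep, 30 g. It stands over the stud on the board. Origin: centre of its underside; z up.
- holder: Aluminium cap holder, fixed on the bench, 60 x 60 x 20 mm, with one round recess 41 mm in diameter and 12 mm deep in its middle. Origin: centre of its underside.
- socket_floor (a point): Centre of the floor of the holder's recess, 8 mm above the bench; the cap's underside stands here when set in.
- strip: Loose aluminium flashing strip, about 0.14 kg: flange 105 (x) x 120 (y) x 4 mm; along its -x edge an upstand (upright wall) 10 mm thick with an 11 mm bead on top, 120 mm long, 45 mm tall from the underside. Origin: centre of the flange's underside; x points from upstand to slotted edge. Slot: open at the +x edge, mid width, 22 mm wide, 66 mm deep, a 49 mm prong on either side.
- strip_edge (a point): Middle of the slotted leading edge, at the underside of the strip (strip frame x = +52.5, y = 0, z = 0 mm): the point midway between the two prong tips.
- upstand_top (a point): Middle of the top of the upstand (strip frame x = -47.5, y = 0, z = +45 mm); grip the upstand here, fingers closing along the strip's x.
- vial: Bystander: small glass vial with a dark screw cap, 27 mm diameter, 57 mm tall, standing on the bench behind the work. Origin: centre of its underside.
- beaker: Bystander: glass beaker, 54 mm diameter, 71 mm tall, standing on the bench behind the work. Origin: centre of its underside.

How it is judged:
On the way, in this order (a step that is already met when the one before it is completed fails the run):
1. the cap stands upright in the holder's recess, let go (horizontal distance between cap and socket_floor below 0.006 m and z of cap in the frame of socket_floor below 0.004 m and angle between cap's own z axis and vertical below 0.15 rad and contact force between the fingers and cap below 0.1 N), for 0.3 s.
2. the strip's slotted edge is under the shingle, home at the stop (x of strip_edge in the frame of stop_foot above -0.01 m and y of strip_edge in the frame of stop_foot between -0.008 and 0.008 m and z of strip_edge in the frame of stop_foot below 0.004 m and angle between the x axis of strip and the x axis of board, either way round below 0.1 rad and value of joint shingle below 0.06 rad), for 0.2 s.
At the end, for the whole second after the job is handed in: Cap upright on the recess floor, let go, within 6 mm of its middle. Strip's slotted edge within 10 mm of the stop, 8 mm of the middle line, 4 mm of the board; square within 0.10 rad, flat within 0.05; shingle under 0.06 rad; strip still gripped and pressed on the board with over 4 N (all of step 1 and all of step 2 and angle between strip's own z axis and vertical below 0.05 rad and contact force between strip and board_face above 4 N and contact force between the fingers and strip above 3 N); the arm keeps its last pose, push and grip.
It fails at once if the shingle is lifted by more than 0.12 rad (about 7 mm at its lip) (value of joint shingle above 0.12 rad).
It fails at once if the vial or the beaker is moved by more than 20 mm (distance of any of vial, beaker from where it was at the start of the episode above 0.02 m).
It also fails if it takes over 61 s, if anything falls off the work surface, if the arm or the gripper's body presses on something with over 40 N, if the wrist force passes 120 N, or if a joint passes its speed limit or range.

## Working session

There is one attempt and no reset: what is moved stays moved. The work goes in short steps, Python scripts to look and compute and a shell command to move; the robot and the scene stay as the last step left them, time stands still between calls to the robot, and variables do not carry over. Pictures are saved under pics/ and viewed, at most 11 in all, crops included, and the job is handed in when it is done.

```bash
ls; mkdir -p pics; cat > h.py <<'E'
import numpy as np, cv2
from scipy.spatial.transform import Rotation as R
from bench import r
def rot(q): return R.from_quat([q[1],q[2],q[3],q[0]])
def ray(c,u,v):
    d=np.array([(u-c['cx'])/c['fx'],(v-c['cy'])/c['fy']]);s=d.copy()
    for _ in range(20): s=d/(1+c['k1']*(s@s))
    return np.array(c['position']),rot(c['orientation']).apply([s[0],s[1],1])
def onz(c,u,v,z):
    p,d=ray(c,u,v); return p+d*(z-p[2])/d[2]
def proj(c,P):
    q=rot(c['orientation']).inv().apply(np.array(P)-c['position']); s=q[:2]/q[2]
    s=s*(1+c['k1']*(s@s)); return np.array([c['fx']*s[0]+c['cx'],c['fy']*s[1]+c['cy']])
def totool(d):
    return rot(r.get_obs()['ee_rot']).inv().apply(d)
E
python3 - <<'E'
from h import *
for n in ['top','side']:
    cv2.imwrite(f'pics/{n}0.png',r.get_image(n)); print(n,r.calibration(n))
o=r.get_obs(); print(o['clock'],o['eef_pos'],o['ee_rot'],rot(o['ee_rot']).as_matrix().round(3))
E
```

```text
bench.py
pics
steer.py
top {'fx': 621.6353717773906, 'fy': 621.6353717773906, 'cx': 309.13176074089677, 'cy': 236.46441827576942, 'k1': -0.2231639173097528, 'position': array([ 0.54362634, -0.07937779,  1.12825752]), 'orientation': array([-0.03028522,  0.70754809, -0.70576805,  0.01870741])}
side {'fx': 603.8238192078807, 'fy': 603.8238192078807, 'cx': 323.2705628379887, 'cy': 240.95081252825915, 'k1': -0.05256037707555801, 'position': array([0.38442043, 0.65792338, 0.74975041]), 'orientation': array([ 0.0541306 , -0.14615164,  0.90652818, -0.39232161])}
0.1 [0.14406908 0.60758739 0.23798824] [-4.77235646e-05  1.16090922e-01  9.93238244e-01 -8.28396052e-04] [[-0.973  0.231 -0.   ]
 [ 0.231  0.973 -0.002]
 [-0.    -0.002 -1.   ]]
```

View pics/top0.png

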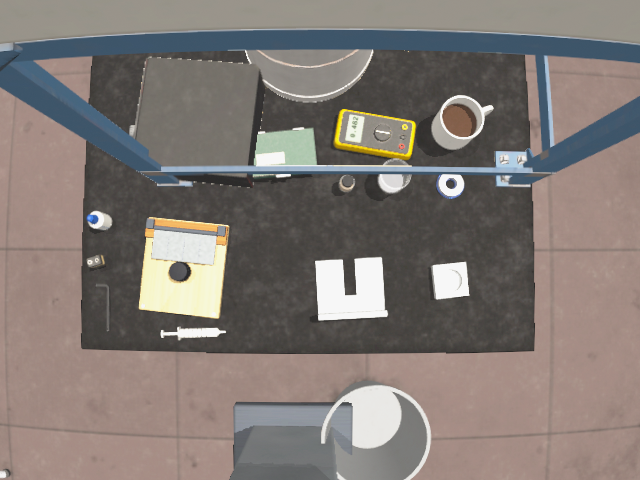

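View pics/side0.png

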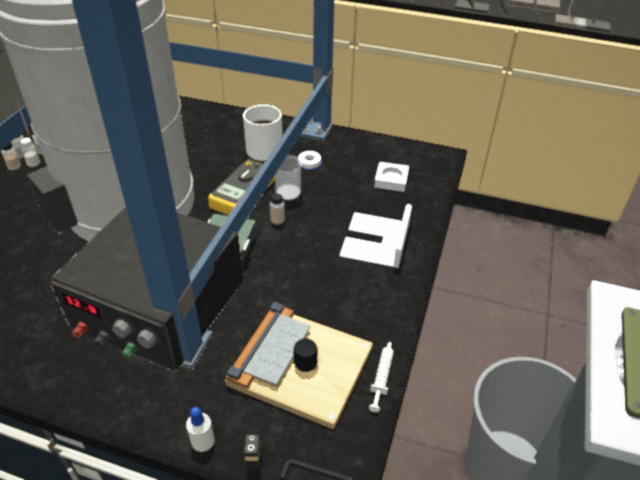

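Top view: board around (185,270) with the cap at (179,271), strip at (350,288) with its slot opening up and the upstand at the bottom, holder at (450,281), vial (346,183), beaker (394,178). A blue crossbar runs overhead at row ~170. The side view agrees.

```bash
python3 - <<'E'
from h import *
im=cv2.imread('pics/top0.png');c=r.calibration('top');hsv=cv2.cvtColor(im,cv2.COLOR_BGR2HSV)
def blob(mask,x0,y0,x1,y1):
    m=np.zeros_like(mask);m[y0:y1,x0:x1]=mask[y0:y1,x0:x1]
    cs,_=cv2.findContours(m,cv2.RETR_EXTERNAL,cv2.CHAIN_APPROX_NONE);return max(cs,key=cv2.contourArea)
def report(n,cnt,z):
    W=np.array([onz(c,u,v,z)[:2] for u,v in cnt[:,0]],np.float32)*1000
    rc=cv2.minAreaRect(W);print(n,'px',cv2.minAreaRect(cnt)[0],'world',np.round(rc[0],1),np.round(rc[1],1),round(rc[2],2),'circ',cv2.minEnclosingCircle(W)); return W
yel=cv2.inRange(hsv,(12,50,120),(35,255,255))
report('board',blob(yel,130,210,240,325),.015)
dark=cv2.inRange(hsv,(0,0,0),(180,255,70))
report('cap',blob(dark,160,255,200,290),.053)
wh=cv2.inRange(hsv,(0,0,140),(180,60,255))
report('holder',blob(wh,425,255,475,305),.02)
s=blob(wh,305,250,395,325)
W=report('strip',s,.004)
ap=cv2.approxPolyDP(s,3,True)[:,0]
for p in ap: print(p,onz(c,*p,.004).round(4),onz(c,*p,.045).round(4))
or_=cv2.inRange(hsv,(8,150,120),(18,255,255))
report('batten',blob(or_,130,210,240,250),.025)
for n,p in dict(bar1=(190,170),bar2=(480,170)).items(): 
    for z in (.2,.4,.6): print(n,z,onz(c,*p,z).round(3))
gr=cv2.inRange(hsv,(80,0,110),(140,60,230)); report('shingle',blob(gr,145,225,225,270),.028)
big=[cv2.resize(im[y:y+120,x:x+120],None,fx=3.2,fy=3.2,interpolation=cv2.INTER_CUBIC) for x,y in((125,210),(295,230))]
cv2.imwrite('pics/crop.png',np.hstack(big))
E
```

```text
board px (182.7667236328125, 267.5107421875) world [564.3 169.1] [155.1 169.9] 84.35 circ ((563.5242919921875, 166.64537048339844), 112.34137725830078)
cap px (185.52349853515625, 272.0335693359375) world [555.4 154.5] [14.5 30.9] 80.45 circ ((556.321044921875, 159.925048828125), 15.526068687438965)
holder px (450.0505065917969, 280.18865966796875) world [ 542.4 -314.5] [62.6 64.3] 5.31 circ ((541.7122802734375, -315.31671142578125), 42.74347686767578)
strip px (350.79962158203125, 288.29376220703125) world [ 528.  -136.5] [109.3 125.5] 3.66 circ ((528.2200927734375, -136.60931396484375), 81.39714813232422)
[381 257] [ 0.5846 -0.1912  0.004 ] [ 0.5831 -0.1871  0.045 ]
[354 259] [ 0.5809 -0.1421  0.004 ] [ 0.5796 -0.1399  0.045 ]
[355 295] [ 0.5159 -0.144   0.004 ] [ 0.5169 -0.1416  0.045 ]
[344 294] [ 0.5177 -0.1241  0.004 ] [ 0.5186 -0.1225  0.045 ]
[341 259] [ 0.5809 -0.1186  0.004 ] [ 0.5795 -0.1172  0.045 ]
[315 261] [ 0.5772 -0.0716  0.004 ] [ 0.576  -0.0719  0.045 ]
[318 319] [ 0.4725 -0.0773  0.004 ] [ 0.4751 -0.0774  0.045 ]
[386 316] [ 0.4779 -0.2002  0.004 ] [ 0.4803 -0.1957  0.045 ]
batten px (160.5, 222.0) world [646.  208.5] [20.7  7.3] 89.96 circ ((645.9596557617188, 208.46316528320312), 10.99483585357666)
bar1 0.2 [0.71  0.119 0.2  ]
bar1 0.4 [0.674 0.076 0.4  ]
bar1 0.6 [0.638 0.033 0.6  ]
bar2 0.2 [ 0.711 -0.326  0.2  ]
bar2 0.4 [ 0.675 -0.273  0.4  ]
bar2 0.6 [ 0.639 -0.22   0.6  ]
shingle px (189.0, 230.5) world [630.3 155.3] [ 16.2 128.8] 0.01 circ ((630.3623046875, 155.2525177001953), 64.89105987548828)
```

View pics/crop.png

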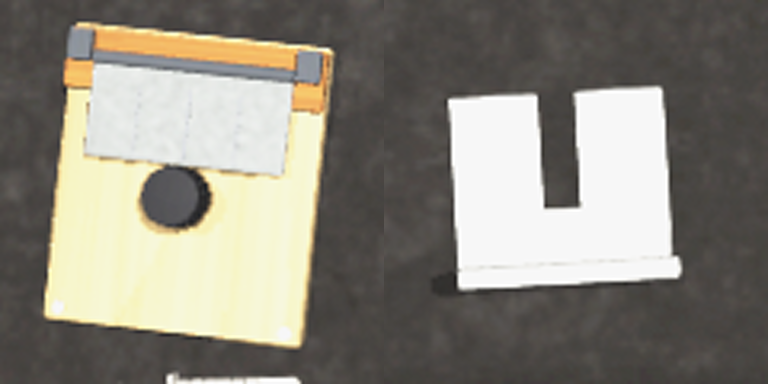

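```bash
python3 - <<'E'
from h import *
c=r.calibration('top')
def P(ox,oy,u,v,z): return onz(c,ox+(u+.5)/3.2-.5,oy+(v+.5)/3.2-.5,z)*1000
b=lambda u,v,z:P(125,210,u,v,z); s=lambda u,v,z:P(295,230,u-384,v,z)
L,Rr=b(45,318,.015),b(300,347,.015); print('front',L.round(1),Rr.round(1),np.linalg.norm(L-Rr),'mid',((L+Rr)/2).round(1))
l,q=b(85,155,.028),b(282,176,.028); print('lip',l.round(1),q.round(1),np.linalg.norm(l-q),'mid',((l+q)/2).round(1))
for d in (L-Rr,l-q): print('yaw',np.degrees(np.arctan2(-d[0],d[1])))
print('cap',b(175,198,.053).round(1))
T=[s(449,99,.004),s(537,95,.004),s(575,91,.004),s(662,87,.004)]
for t in T:print('tip',t.round(1))
U=[s(458,281.5,.045),s(681,266.5,.045)];
print('up',U[0].round(1),U[1].round(1),np.linalg.norm(U[0]-U[1]),((U[0]+U[1])/2).round(1))
for d in (T[0]-T[3],U[0]-U[1]): print('yaw',np.degrees(np.arctan2(-d[0],d[1])))
im=cv2.imread('pics/top0.png')
big=[cv2.resize(im[y:y+w,x:x+w],(480,480),interpolation=cv2.INTER_CUBIC) for x,y,w in((420,250,60),)]
s2=cv2.imread('pics/side0.png');big.append(cv2.resize(s2[150:210,360:420],(320,480)))
cv2.imwrite('pics/crop2.png',big[0])
g=cv2.cvtColor(im,cv2.COLOR_BGR2GRAY)[255:305,425:475]
E
```

```text
front [487.4 249.9  15. ] [473.4 101.8  15. ] 148.76988394435074 mid [480.4 175.8  15. ]
lip [580.3 223.7  28. ] [569.2 110.5  28. ] 113.72522156943363 mid [574.8 167.1  28. ]
yaw -5.421438892181715
yaw -5.57984418029293
cap [556.2 165.6  53. ]
tip [577.9 -71.5   4. ]
tip [ 580.3 -121.3    4. ]
tip [ 582.6 -142.8    4. ]
tip [ 584.9 -192.1    4. ]
up [477.5 -77.   45. ] [ 485.6 -198.3   45. ] 121.60426251433272 [ 481.5 -137.6   45. ]
yaw 3.3102999089380694
yaw 3.8466098064578005
```

View pics/crop2.png

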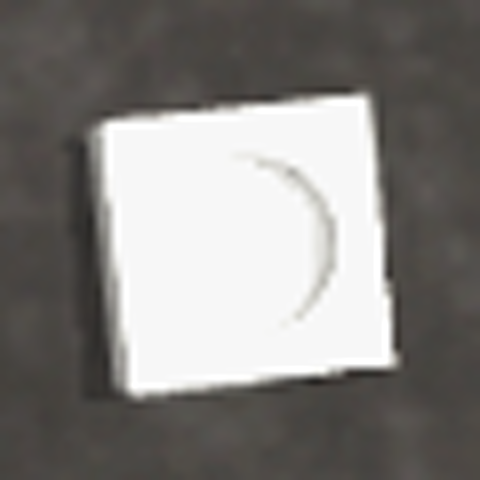

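Crop: holder's top face is centred at about crop (250,243), with the recess's right edge at (335,240), which puts the recess near image (450.3,280). Board, lip and strip sizes all check out.

```bash
python3 - <<'E'
from h import *
c=r.calibration('top'); print('holder',onz(c,450.3,280,.02))
s=r.calibration('side')
for px in ((300,115),(215,255)):
  p,d=ray(s,*px)
  for z in (.1,.15,.2,.25,.3,.35,.4): 
    w=p+d*(z-p[2])/d[2]; print(z,w.round(3),proj(c,w).round(0))
print(totool(np.array([.556,.167,.2])-r.get_obs()['eef_pos']))
E
```

```text
holder [ 0.54268952 -0.31479737  0.02      ]
0.1 [ 0.744 -0.337  0.1  ] [471. 161.]
0.15 [ 0.716 -0.261  0.15 ] [433. 171.]
0.2 [ 0.689 -0.184  0.2  ] [389. 183.]
0.25 [ 0.661 -0.108  0.25 ] [339. 197.]
0.3 [ 0.633 -0.031  0.3  ] [283. 212.]
0.35 [0.606 0.046 0.35 ] [221. 230.]
0.4 [0.578 0.122 0.4  ] [151. 250.]
0.1 [0.733 0.083 0.1  ] [223. 167.]
0.15 [0.706 0.127 0.15 ] [191. 178.]
0.2 [0.679 0.171 0.2  ] [156. 190.]
0.25 [0.652 0.216 0.25 ] [118. 204.]
0.3 [0.625 0.26  0.3  ] [ 76. 219.]
0.35 [0.599 0.304 0.35 ] [ 31. 235.]
0.4 [0.572 0.348 0.4  ] [-17. 253.]
[-0.50242867 -0.33365204  0.03859005]
```

Careful with the scale: shifts go in shares of 0.6 m and turns go in shares of 2 rad. That gives: -0.502 m is -0.8367, -0.334 m is -0.5567, -0.137 rad is -0.0685.

```bash
echo '[{"d": [-0.0567, -0.0367, 0], "twist": -0.01}, {"d": [-0.1133, -0.075, 0], "twist": -0.03}, {"d": [-0.17, -0.1133, 0], "twist": -0.0685}, {"d": [-0.2267, -0.15, 0], "twist": -0.0685}, {"d": [-0.2833, -0.1883, 0], "twist": -0.0685}, {"d": [-0.34, -0.225, 0], "twist": -0.0685}, {"d": [-0.3967, -0.2633, 0], "twist": -0.0685}, {"d": [-0.4533, -0.3, 0], "twist": -0.0685}, {"d": [-0.51, -0.3383, 0], "twist": -0.0685}, {"d": [-0.5667, -0.3767, 0], "twist": -0.0685}, {"d": [-0.6233, -0.4133, 0], "twist": -0.0685}, {"d": [-0.68, -0.4517, 0], "twist": -0.0685}, {"d": [-0.7367, -0.49, 0], "twist": -0.0685}, {"d": [-0.7917, -0.5267, 0.0333], "twist": -0.0685}, {"d": [-0.8367, -0.5567, 0.0667], "twist": -0.0685}, {"d": [-0.8367, -0.5567, 0.0667], "twist": -0.0685}, {"d": [-0.8367, -0.5567, 0.0667], "twist": -0.0685}, {"d": [-0.8367, -0.5567, 0.0667], "twist": -0.0685}]' > rows.txt && python3 steer.py rows.txt 0.088
python3 - <<'E'
from h import *
o=r.get_obs();c=r.calibration('wrist');im=r.get_image('wrist');cv2.imwrite('pics/w1.png',im)
print(o['eef_pos'],rot(o['ee_rot']).as_matrix().round(3),o['wrist_force'],c)
np.save('w1.npy',c,allow_pickle=True)
print(proj(c,[.5562,.1656,.053]))
E
```

```text
clock: 1.6
eef_pos: [0.5549, 0.1682, 0.1984]
ee_rot: [-0.001, 0.048, 0.999, 0.0]
wrist_force: [-0.1, 1.5, -0.4]
opening: 0.0879
finger_force: 0.0
[0.55489459 0.16817483 0.19844402] [[-0.995  0.095 -0.001]
 [ 0.095  0.995  0.001]
 [ 0.001  0.001 -1.   ]] [-0.08442534  1.463793   -0.42948317] {'fx': 404.92915704334854, 'fy': 404.92915704334854, 'cx': 316.4127218390234, 'cy': 239.0907995753156, 'k1': 0.02671673724414277, 'position': array([0.48565345, 0.17417115, 0.34374006]), 'orientation': array([0.09990555, 0.73350822, 0.66598843, 0.0918912 ])}
[313.3519085  225.86369692]
```

View pics/w1.png

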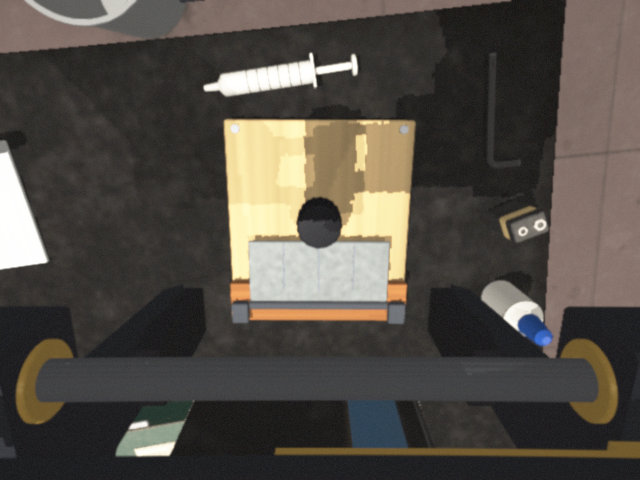

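Wrist view: cap's top circle is around (320,225), front board corners (225,121) and (415,121), lip ends (250,240) and (389,240). The cap sits on the midline and the view is square to the board.

```bash
python3 - <<'E'
from h import *
c=np.load('w1.npy',allow_pickle=True).item()
im=cv2.imread('pics/w1.png');g=im.max(2)
m=(g<60).astype(np.uint8)*255; m[:190]=0;m[243:]=0;m[:,:285]=0;m[:,355:]=0
k=max(cv2.findContours(m,0,1)[0],key=cv2.contourArea);print(cv2.boundingRect(k))
P=lambda u,v,z:(onz(c,u,v,z)*1000).round(1)
a,b=P(224.5,120.5,.015),P(415,120.5,.015);print(a,b,np.linalg.norm(a-b),(a+b)/2)
a,b=P(249.5,240.5,.028),P(389.5,240.5,.028);print(a,b,np.linalg.norm(a-b),(a+b)/2)
x,y,w,h=cv2.boundingRect(k)
print('cap',P(x+w/2,248-23.5,.053))
s=cv2.imread('pics/side0.png');cs=r.calibration('side')
m=(s.max(2)<60).astype(np.uint8)*255; m[:330]=0;m[378:]=0;m[:,:285]=0;m[:,325:]=0
k=max(cv2.findContours(m,0,1)[0],key=cv2.contourArea);x,y,w,h=cv2.boundingRect(k);print('side',x,y,w,h,
 [ (onz(cs,x+w/2,y+8+d,.053)*1000).round(1) for d in(0,)], proj(cs,[.556,.168,.053]),proj(cs,[.556,.168,.015]))
E
```

```text
(298, 197, 43, 35)
[475.1 104.1  15. ] [489.3 251.3  15. ] 147.88333239415456 [482.2 177.7  15. ]
[569.4 112.2  28. ] [580.4 225.1  28. ] 113.43460671241382 [574.9  168.65  28.  ]
cap [555.6 170.2  53. ]
side 294 339 23 32 [array([556.9, 168.6,  53. ])] [306.26215317 346.84318579] [306.34446059 362.54235525]
```

In the tool's units: 0.165 m is 0.275, -0.001 m is -0.0017.

```bash
echo '[{"d": [-0.0017, 0, 0.0667]}, {"d": [-0.0017, 0, 0.1333]}, {"d": [-0.0017, 0, 0.1917]}, {"d": [-0.0017, 0, 0.2333]}, {"d": [-0.0017, 0, 0.2583]}, {"d": [-0.0017, 0, 0.275]}, {"d": [-0.0017, 0, 0.275]}, {"d": [-0.0017, 0, 0.275]}]' > rows.txt && python3 steer.py rows.txt && echo '[{}, {}, {}, {}, {}, {}, {}, {}]' > rows.txt && python3 steer.py rows.txt 0.02 12
```

```text
clock: 2.32
eef_pos: [0.5566, 0.1687, 0.0344]
ee_rot: [0.0, 0.047, 0.999, 0.001]
wrist_force: [-0.3, -0.1, 1.0]
opening: 0.0879
finger_force: 0.0
clock: 2.98
eef_pos: [0.5566, 0.1673, 0.0337]
ee_rot: [0.0, 0.048, 0.999, 0.0]
wrist_force: [0.2, -0.9, 0.8]
opening: 0.0367
finger_force: 0.2
```

In the tool's units: -0.1 m is -0.1667, -0.085 m is -0.1417.

```bash
echo '[{}, {}, {}, {}]' > rows.txt && python3 steer.py rows.txt && echo '[{"d": [0, 0, -0.0333]}, {"d": [0, 0, -0.0833]}, {"d": [0, 0, -0.1417]}, {"d": [0, 0, -0.1667]}, {"d": [0, 0, -0.1667]}]' > rows.txt && python3 steer.py rows.txt
python3 - <<'E'
from h import *
o=r.get_obs();print(totool(np.array([.5427,-.315,.12])-o['eef_pos']))
E
```

```text
clock: 3.32
eef_pos: [0.5566, 0.1674, 0.0337]
ee_rot: [0.0, 0.048, 0.999, 0.0]
wrist_force: [-0.3, 0.0, 0.9]
opening: 0.0337
finger_force: 12.0
clock: 3.73
eef_pos: [0.5588, 0.1681, 0.1373]
ee_rot: [0.003, 0.048, 0.999, 0.001]
wrist_force: [0.5, -0.6, 0.1]
opening: 0.0337
finger_force: 12.0
[-0.03027078 -0.48242509  0.01603654]
```

In the tool's units: -0.482 m is -0.8033, -0.46 m is -0.7667.

```bash
echo '[{"d": [-0.005, -0.05, 0]}, {"d": [-0.01, -0.1167, 0]}, {"d": [-0.015, -0.1833, 0]}, {"d": [-0.02, -0.25, 0]}, {"d": [-0.0233, -0.3167, 0]}, {"d": [-0.0267, -0.3833, 0]}, {"d": [-0.03, -0.45, 0]}, {"d": [-0.0333, -0.5167, 0]}, {"d": [-0.0367, -0.5833, 0]}, {"d": [-0.04, -0.65, 0]}, {"d": [-0.0433, -0.7167, 0]}, {"d": [-0.0467, -0.7667, 0]}, {"d": [-0.05, -0.8033, 0]}, {"d": [-0.05, -0.8033, 0]}, {"d": [-0.05, -0.8033, 0]}, {"d": [-0.05, -0.8033, 0]}, {"d": [-0.05, -0.8033, 0]}]' > rows.txt && python3 steer.py rows.txt
python3 - <<'E'
from h import *
o=r.get_obs();c=r.calibration('wrist');im=r.get_image('wrist');cv2.imwrite('pics/w2.png',im)
np.save('w2.npy',c,allow_pickle=True); np.save('w2o.npy',o['eef_pos']); print(o['eef_pos'],rot(o['ee_rot']).as_matrix().round(3))
print('pred recess',proj(c,[.5427,-.315,.02]))
E
```

```text
clock: 5.15
eef_pos: [0.5406, -0.3131, 0.1332]
ee_rot: [-0.0, 0.046, 0.999, 0.001]
wrist_force: [-0.7, -0.4, 0.0]
opening: 0.0333
finger_force: 12.0
[ 0.54057396 -0.31309169  0.13320126] [[-0.996  0.093 -0.001]
 [ 0.093  0.996  0.002]
 [ 0.001  0.002 -1.   ]]
pred recess [313.96748331 238.44777571]
```

View pics/w2.png

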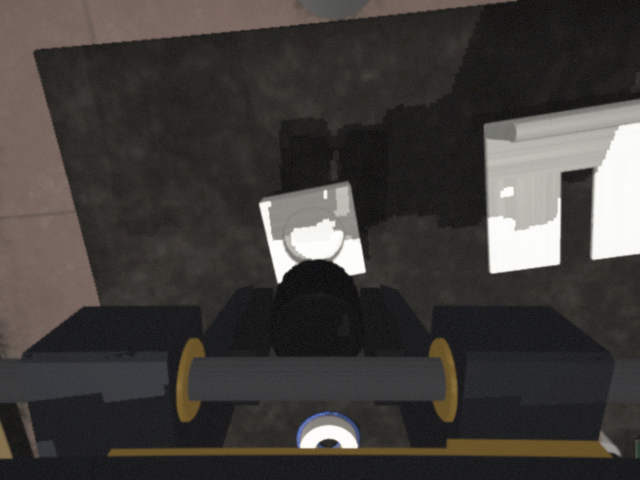

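Wrist view: recess circle spans x 282–345 and y 206–266, centre ≈(313.7,236.5). That is within ~1 mm of the prediction (314,238).

In the tool's units: 0.088 m is 0.1467, -0.0018 m is -0.003.

```bash
echo '[{"d": [-0.0027, -0.003, 0.05]}, {"d": [-0.0027, -0.003, 0.1]}, {"d": [-0.0027, -0.003, 0.1333]}, {"d": [-0.0027, -0.003, 0.1467]}, {"d": [-0.0027, -0.003, 0.1467]}, {"d": [-0.0027, -0.003, 0.1467]}]' > rows.txt && python3 steer.py rows.txt; echo '[{"d": [0, 0, 0.0067]}, {"d": [0, 0, 0.0133]}, {"d": [0, 0, 0.02]}, {"d": [0, 0, 0.0267]}, {"d": [0, 0, 0.0308]}, {"d": [0, 0, 0.0308]}, {"d": [0, 0, 0.0308]}]' > rows.txt && python3 steer.py rows.txt
```

```text
clock: 5.7
eef_pos: [0.5424, -0.3166, 0.0462]
ee_rot: [0.0, 0.047, 0.999, 0.0]
wrist_force: [0.9, 0.2, 0.3]
opening: 0.0339
finger_force: 12.0
clock: 6.28
eef_pos: [0.5417, -0.3173, 0.0271]
ee_rot: [-0.0, 0.048, 0.999, 0.0]
wrist_force: [-1.2, -0.3, -0.5]
opening: 0.0337
finger_force: 12.0
```

In the tool's units: -0.13 m is -0.2167, -0.11 m is -0.1833.

```bash
echo '[{}, {}, {}, {}, {}, {}, {}, {}]' > rows.txt && python3 steer.py rows.txt 0.07; echo '[{"d": [0, 0, -0.05]}, {"d": [0, 0, -0.1167]}, {"d": [0, 0, -0.1833]}, {"d": [0, 0, -0.2167]}, {"d": [0, 0, -0.2167]}]' > rows.txt && python3 steer.py rows.txt
python3 - <<'E'
from h import *
o=r.get_obs();c=r.calibration('top');im=r.get_image('top');cv2.imwrite('pics/t2.png',im)
np.save('w2o.npy',o['eef_pos']); print(o['eef_pos'],proj(c,[.5422,-.3155,.046]))
m=(im[255:305,425:475].max(2)<70).astype(np.uint8)
w2=np.load('w2.npy',allow_pickle=True).item()
# strip from wrist 2: left prong tips (489,272),(560,265); upstand end (left) 
for p,z in (((489,272),.004),((560,265),.004),((591,259),.004)): print(p,(onz(w2,*p,z)*1000).round(1))
print(totool(np.array([.4825,-.138,.15])-o['eef_pos']))
E
```

```text
clock: 6.95
eef_pos: [0.5418, -0.3173, 0.0272]
ee_rot: [-0.0, 0.048, 0.999, 0.0]
wrist_force: [0.2, -0.2, -1.2]
opening: 0.0698
finger_force: 0.0
clock: 7.37
eef_pos: [0.545, -0.3185, 0.1626]
ee_rot: [0.005, 0.048, 0.999, -0.002]
wrist_force: [0.3, -0.7, 0.4]
opening: 0.0702
finger_force: 0.0
[ 0.54500048 -0.31852038  0.16261253] [453.77746383 280.27605443]
(489, 272) [ 583.9 -192.8    4. ]
(560, 265) [ 583.2 -143.2    4. ]
(591, 259) [ 580.6 -122.1    4. ]
[0.07958932 0.17371565 0.01189146]
```

In the tool's units: 0.174 m is 0.29, 0.14 m is 0.2333, 1.414 rad is 0.707.

```bash
python3 - <<'E'
from h import *
o=r.get_obs();print(np.round(o['joints'],3),o['clock'])
E
echo '[{"twist": 0.06}, {"d": [0, 0.0333, 0], "twist": 0.12}, {"d": [0, 0.0667, 0], "twist": 0.18}, {"d": [0.0167, 0.1, 0], "twist": 0.24}, {"d": [0.0333, 0.1333, 0], "twist": 0.3}, {"d": [0.05, 0.1667, 0], "twist": 0.36}, {"d": [0.0667, 0.2, 0], "twist": 0.42}, {"d": [0.0833, 0.2333, 0], "twist": 0.48}, {"d": [0.1, 0.2583, 0], "twist": 0.54}, {"d": [0.1167, 0.2833, 0], "twist": 0.6}, {"d": [0.1333, 0.29, 0], "twist": 0.66}, {"d": [0.1333, 0.29, 0], "twist": 0.707}, {"d": [0.1333, 0.29, 0], "twist": 0.707}, {"d": [0.1333, 0.29, 0], "twist": 0.707}, {"d": [0.1333, 0.29, 0], "twist": 0.707}]' > rows.txt && python3 steer.py rows.txt 0.05
python3 - <<'E'
from h import *
o=r.get_obs();c=r.calibration('wrist');im=r.get_image('wrist');cv2.imwrite('pics/w3.png',im);cv2.imwrite('pics/t3.png',r.get_image('top'))
np.save('w3.npy',c,allow_pickle=True);print(np.round(o['joints'],3))
y=rot(o['ee_rot']).as_matrix()[:,1]; print(o['eef_pos'],np.degrees(np.arctan2(y[1],y[0])),rot(o['ee_rot']).as_matrix().round(3))
e=np.array([.5815,-.132]);ax=np.array([.998,.061]);ay=np.array([-.061,.998])
for s in(1,-1): print('top bead end',proj(c,[*(e-.1*ax+s*.06*ay),.045]))
for s in(11,60,-11,-60): print('tip',s,proj(c,[*(e+s*.001*ay),.004]))
t=cv2.imread('pics/t3.png');m=(t.max(2)<70).astype(np.uint8);q=np.zeros_like(m);q[262:300,436:466]=m[262:300,436:466]
k=max(cv2.findContours(q,0,1)[0],key=cv2.contourArea);print('cap blob',cv2.boundingRect(k))
ct=r.calibration('top');x,y0,w,h=cv2.boundingRect(k);print(onz(ct,x+w/2,y0+h/2,.046))
E
```

```text
[ 0.669  0.809 -0.39   1.623  0.4    0.785  1.578] 7.4167
clock: 8.67
eef_pos: [0.4786, -0.1368, 0.1565]
ee_rot: [-0.0, 0.684, 0.729, -0.0]
wrist_force: [-0.4, 0.0, -0.5]
opening: 0.0499
finger_force: 0.0
[ 0.159  0.66   0.042  2.031 -0.058  0.453  0.308]
[ 0.47863485 -0.13675136  0.15654252] 3.6133381053356395 [[-0.063  0.998 -0.001]
 [ 0.998  0.063 -0.   ]
 [-0.    -0.001 -1.   ]]
top bead end [322.16320681 143.3682239 ]
top bead end [321.30232512 320.1667836 ]
tip 11 [455.38875929 208.52481843]
tip 60 [462.06701625 140.74835717]
tip -11 [452.6438122  236.99537976]
tip -60 [447.01063276 296.62985543]
cap blob (443, 272, 11, 18)
[ 0.5409729  -0.30604574  0.046     ]
```

View pics/w3.png

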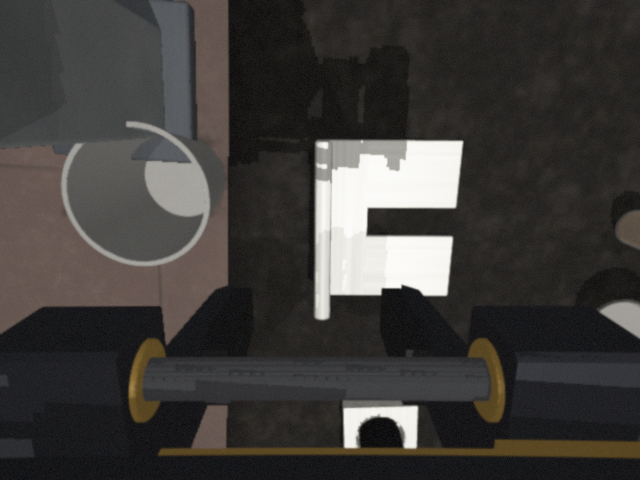

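Wrist view: prong tips at (462,141), (457,208), (452,237), (446,296) and upstand from (322,142) to (321,320), all within 1 px of prediction. The cap sits centred in the holder at (380,432).

In the tool's units: 0.146 m is 0.2433, 0.003 m is 0.005.

```bash
echo '[{"d": [-0.0017, 0.005, 0.0667]}, {"d": [-0.0017, 0.005, 0.1333]}, {"d": [-0.0017, 0.005, 0.1917]}, {"d": [-0.0017, 0.005, 0.225]}, {"d": [-0.0017, 0.005, 0.2433]}, {"d": [-0.0017, 0.005, 0.2433]}, {"d": [-0.0017, 0.005, 0.2433]}]' > rows.txt && python3 steer.py rows.txt && echo '[{}, {}, {}, {}, {}, {}, {}, {}]' > rows.txt && python3 steer.py rows.txt 0.003 45
```

```text
clock: 9.35
eef_pos: [0.482, -0.1375, 0.0114]
ee_rot: [-0.0, 0.685, 0.728, 0.0]
wrist_force: [-0.1, 0.2, 0.9]
opening: 0.0502
finger_force: 0.0
clock: 10.02
eef_pos: [0.4822, -0.1373, 0.0115]
ee_rot: [0.0, 0.685, 0.728, 0.0]
wrist_force: [-0.0, 0.2, 5.3]
opening: 0.0094
finger_force: 45.0
```

In the tool's units: 0.319 m is 0.5317, -0.08 m is -0.1333, 0.157 rad is 0.0785.

```bash
echo '[{"d": [0, 0, -0.0333]}, {"d": [0, 0, -0.0833]}, {"d": [0, -0.0083, -0.1167]}, {"d": [0.05, -0.0167, -0.1333]}, {"d": [0.1083, -0.0267, -0.1333], "twist": 0.015}, {"d": [0.1667, -0.0267, -0.1333], "twist": 0.03}, {"d": [0.225, -0.0267, -0.1333], "twist": 0.045}, {"d": [0.2833, -0.0267, -0.1333], "twist": 0.06}, {"d": [0.3417, -0.0267, -0.1333], "twist": 0.0785}, {"d": [0.4, -0.0267, -0.1333], "twist": 0.0785}, {"d": [0.45, -0.0267, -0.1333], "twist": 0.0785}, {"d": [0.4917, -0.0267, -0.1333], "twist": 0.0785}, {"d": [0.52, -0.0267, -0.1333], "twist": 0.0785}, {"d": [0.5317, -0.0267, -0.1333], "twist": 0.0785}, {"d": [0.5317, -0.0267, -0.1333], "twist": 0.0785}, {"d": [0.5317, -0.0267, -0.1333], "twist": 0.0785}, {"d": [0.5317, -0.0267, -0.1333], "twist": 0.0785}]' > rows.txt && python3 steer.py rows.txt
python3 - <<'E'
from h import *
o=r.get_obs();c=r.calibration('wrist');im=r.get_image('wrist');cv2.imwrite('pics/w4.png',im)
np.save('w4.npy',c,allow_pickle=True)
M=rot(o['ee_rot']).as_matrix(); y=M[:,1]; print(o['eef_pos'],np.degrees(np.arctan2(y[1],y[0])),M.round(3))
for n,p in dict(stud=[.557,.1695,.035],lipL=[.5804,.2244,.028],lipR=[.5693,.1113,.028]).items(): print(n,proj(c,p))
E
```

```text
clock: 11.43
eef_pos: [0.4465, 0.1781, 0.0912]
ee_rot: [0.0, 0.741, 0.671, -0.001]
wrist_force: [-0.5, -0.3, -1.6]
opening: 0.0099
finger_force: 45.0
[0.44649555 0.17809716 0.09120828] -5.6463708347294395 [[ 0.098  0.995 -0.   ]
 [ 0.995 -0.098 -0.001]
 [-0.001 -0.    -1.   ]]
stud [530.51331872 257.88080422]
lipL [576.80351533 144.30571766]
lipR [542.30101693 348.24670029]
```

View pics/w4.png

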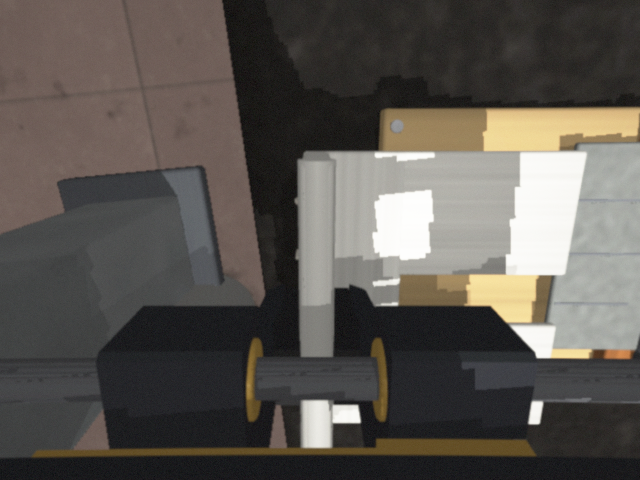

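Wrist view: prong tips at (585,152), (565,273) and (551,323). The shingle's lip corner is at (577,144), as predicted.

```bash
python3 - <<'E'
from h import *
c=np.load('w4.npy',allow_pickle=True).item()
P=[onz(c,*p,.0837) for p in((585,152),(565,273.5),(551,323))]
for p in P: print((p*1000).round(1))
print(np.linalg.norm(P[0]-P[1]),np.linalg.norm(P[1]-P[2]))
o=r.get_obs();y=rot(o['ee_rot']).as_matrix()[:,1]
ax=np.array([.9955,-.095]);ay=np.array([.095,.9955]);lip=np.array([.575,.168])
mid=(P[1]+P[2])[:2]/2; t=o['eef_pos'][:2]
for n,q in(('slot mid',mid),('tcp',t)): print(n,'board x',(q-lip)@ax+.01,'y',(q-lip)@ay)
E
```

```text
[549.5 227.4  83.7]
[545.6 180.4  83.7]
[541.2 159.   83.7]
0.04717950892532636 0.021775837355022382
slot mid board x -0.02161626474316293 y -0.0013108768813430715
tcp board x -0.11883939142193935 y -0.0022018750115822745
```

In the tool's units: 0.062 m is 0.1033, 0.058 m is 0.0967.

```bash
echo '[{"d": [0.0028, 0, 0.0417]}, {"d": [0.0028, 0, 0.075]}, {"d": [0.0028, 0, 0.0967]}, {"d": [0.0028, 0, 0.1033]}, {"d": [0.0028, 0, 0.1033]}, {"d": [0.0028, 0, 0.1033]}, {"d": [0.0028, 0, 0.1033]}]' > rows.txt && python3 steer.py rows.txt
python3 - <<'E'
from h import *
cv2.imwrite('pics/s5.png',cv2.resize(r.get_image('side')[270:450,200:440],(800,600),interpolation=cv2.INTER_CUBIC))
E
```

```text
clock: 12.07
eef_pos: [0.447, 0.1811, 0.0296]
ee_rot: [0.0, 0.741, 0.672, 0.0]
wrist_force: [0.1, 0.3, -0.9]
opening: 0.01
finger_force: 45.0
```

View pics/s5.png

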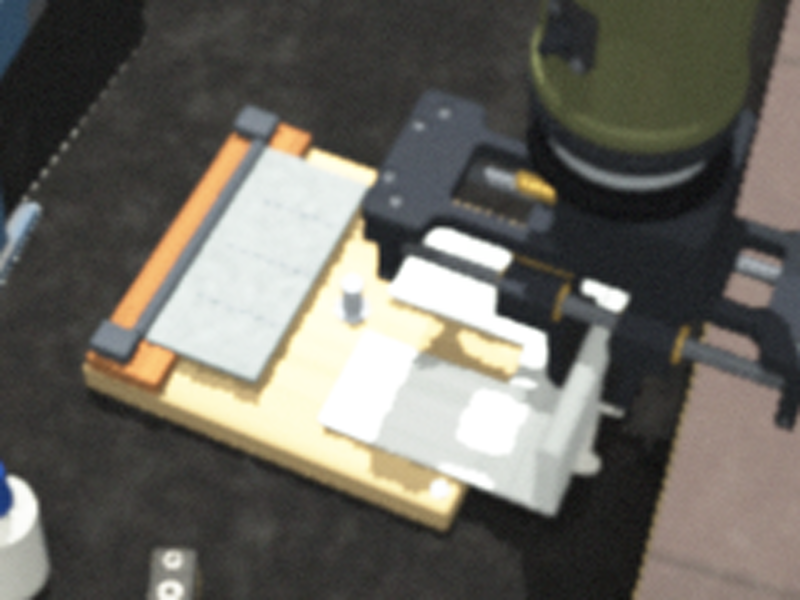

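Side view: stud at (352,300–318), in line with the slot mouth (tips at about (360,335) and (390,300)). The strip is level and just above the board.

```bash
echo '[{"d": [0, 0.0083, 0.0033]}, {"d": [0, 0.0167, 0.0033]}, {"d": [0, 0.025, 0.0033]}, {"d": [0, 0.0333, 0.0033]}, {"d": [0, 0.04, 0.0033]}, {"d": [0, 0.04, 0.0033]}, {"d": [0, 0.04, 0.0033]}]' > rows.txt && python3 steer.py rows.txt; echo '[{"d": [0, 0.0083, 0]}, {"d": [0, 0.0167, 0]}, {"d": [0, 0.025, 0]}, {"d": [0, 0.0333, 0]}, {"d": [0, 0.0417, 0]}, {"d": [0, 0.05, 0]}, {"d": [0, 0.0583, 0]}, {"d": [0, 0.0617, 0]}, {"d": [0, 0.0617, 0]}]' > rows.txt && python3 steer.py rows.txt
python3 - <<'E'
from h import *
cv2.imwrite('pics/s6.png',cv2.resize(r.get_image('side')[270:450,200:440],(800,600),interpolation=cv2.INTER_CUBIC))
E
```

```text
clock: 12.7
eef_pos: [0.4715, 0.1796, 0.0273]
ee_rot: [0.001, 0.74, 0.672, 0.001]
wrist_force: [-0.5, 0.7, -1.7]
opening: 0.0098
finger_force: 45.0
clock: 13.45
eef_pos: [0.508, 0.1759, 0.0272]
ee_rot: [0.0, 0.74, 0.672, 0.0]
wrist_force: [0.1, 0.2, 0.0]
opening: 0.0097
finger_force: 45.0
```

View pics/s6.png

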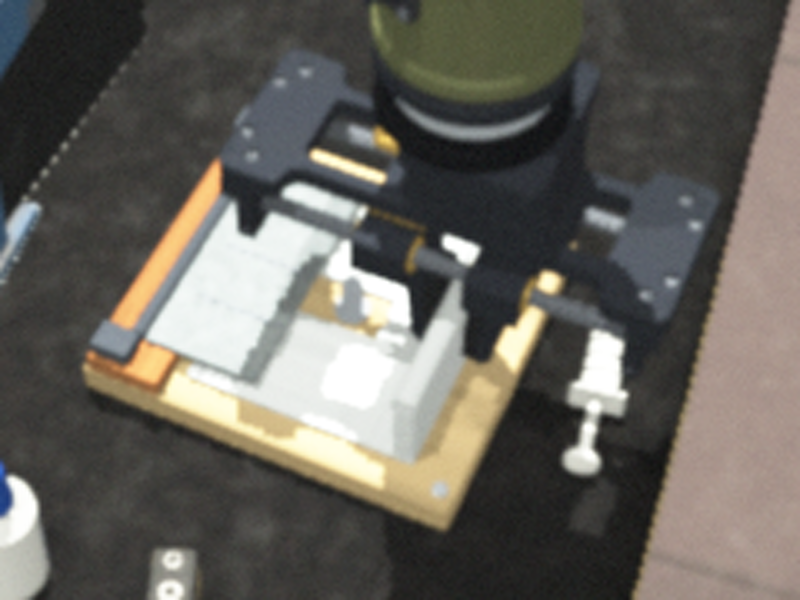

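Side view: both prongs are under the flat-lying shingle and the stud is inside the slot at (350,300). About 6 mm remain.

In the tool's units: 0.004 m is 0.0067, -0.0015 m is -0.0025.

```bash
echo '[{"d": [-0.0017, 0.0017, 0]}, {"d": [-0.0017, 0.0033, 0]}, {"d": [-0.0025, 0.005, 0]}, {"d": [-0.0025, 0.0067, 0]}, {"d": [-0.0025, 0.0067, 0]}, {"d": [-0.0025, 0.0067, 0]}]' > rows.txt && python3 steer.py rows.txt; echo '[{"d": [0, 0.0017, 0]}, {"d": [0, 0.0033, 0]}, {"d": [0, 0.005, 0]}, {"d": [0, 0.005, 0]}, {"d": [0, 0.005, 0]}]' > rows.txt && python3 steer.py rows.txt
```

```text
clock: 14.0
eef_pos: [0.5112, 0.1741, 0.0272]
ee_rot: [-0.0, 0.74, 0.672, 0.0]
wrist_force: [-0.6, -0.2, -2.6]
opening: 0.0094
finger_force: 45.0
clock: 14.42
eef_pos: [0.5142, 0.1739, 0.0272]
ee_rot: [0.0, 0.74, 0.672, 0.0]
wrist_force: [-0.7, -0.2, -0.9]
opening: 0.0096
finger_force: 45.0
```

In the tool's units: 0.001 m is 0.0017, 0.0005 m is 0.0008.

```bash
for i in 1 2 3; do echo '[{"d": [0, 0.0008, 0]}, {"d": [0, 0.0017, 0]}, {"d": [0, 0.0017, 0]}]' > rows.txt && python3 steer.py rows.txt | egrep 'eef_pos|wrist'; done
```

```text
eef_pos: [0.5144, 0.1739, 0.0271]
wrist_force: [-2.1, 0.9, -0.7]
eef_pos: [0.5145, 0.1741, 0.027]
wrist_force: [-5.8, 1.7, 1.4]
eef_pos: [0.5145, 0.1741, 0.0269]
wrist_force: [-6.7, 1.1, 2.1]
```

Contact with the stop. I'll back off 2 mm and press down.

In the tool's units: -0.002 m is -0.0033, -0.001 m is -0.0017.

```bash
echo '[{"d": [0, -0.0017, 0]}, {"d": [0, -0.0033, 0]}, {"d": [0, -0.0033, 0.0017]}, {"d": [0, -0.0033, 0.0017]}, {"d": [0, -0.0033, 0.0017]}]' > rows.txt && python3 steer.py rows.txt | egrep 'eef_pos|wrist'; for i in 1 2; do echo '[{"d": [0, 0, 0.0008]}, {"d": [0, 0, 0.0017]}, {"d": [0, 0, 0.0017]}, {"d": [0, 0, 0.0017]}]' > rows.txt && python3 steer.py rows.txt | egrep 'eef_pos|wrist|rot'; done
```

```text
eef_pos: [0.5144, 0.1739, 0.0266]
wrist_force: [-6.5, 1.7, 5.6]
eef_pos: [0.5144, 0.1739, 0.0265]
ee_rot: [-0.001, 0.74, 0.672, -0.0]
wrist_force: [-6.9, 1.6, 14.8]
eef_pos: [0.5144, 0.174, 0.0265]
ee_rot: [-0.001, 0.74, 0.672, 0.0]
wrist_force: [-8.5, 0.4, 23.4]
```

In the tool's units: -0.0012 m is -0.002, -0.0006 m is -0.001.

```bash
echo '[{"d": [0, 0, -0.001]}, {"d": [0, -0.0008, -0.002]}, {"d": [0, -0.0008, -0.002]}, {"d": [0, -0.0008, -0.002]}]' > rows.txt && python3 steer.py rows.txt | egrep 'eef_pos|wrist'
echo '[{}, {}, {}, {}, {}, {}]' > rows.txt && python3 steer.py rows.txt
python3 - <<'E'
from h import *
a=r.get_image('side')[270:450,200:440];b=r.get_image('top')[200:335,120:300]
cv2.imwrite('pics/f.png',np.hstack([cv2.resize(a,(400,300)),cv2.resize(b,(400,300))]))
E
```

```text
eef_pos: [0.5144, 0.174, 0.0265]
wrist_force: [-5.2, 1.5, 11.5]
clock: 17.08
eef_pos: [0.5144, 0.1739, 0.0266]
ee_rot: [-0.0, 0.74, 0.672, 0.0]
wrist_force: [-5.7, 0.9, 10.8]
opening: 0.0093
finger_force: 45.0
```

View pics/f.png

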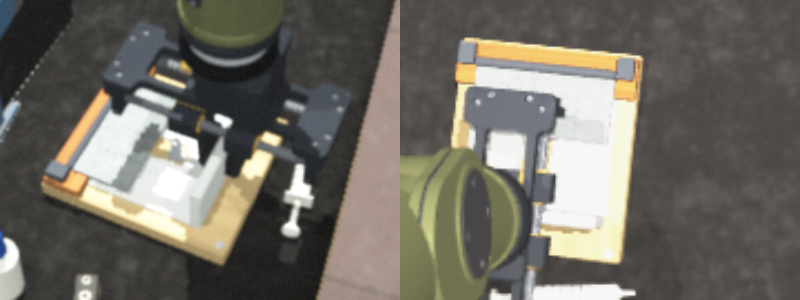

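The strip is flat and home, the shingle is level, and the strip is pressed with about 11 N.

```bash
python3 -c "
from bench import r
print(r.finish_job())"
```

```text
the job is handed in; nothing more can be done
None
```

I handed the job in at about 17 s of the 61 s; it gave no verdict back. The cap stands in the holder's recess, let go, and the strip is in against the stop under the level shingle, still gripped at 45 N and pressed down with about 11 N.

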